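# Find and release the latched lamp key

### The arm

A 6-joint arm with a two-finger parallel gripper is mounted at the origin on a cart in front of the work surface, level with it; the furniture and walls round the work are solid. World frame = base frame: x ahead of the robot, y to its left, z up, the work surface at z = 0. Lengths are in m, angles in degrees, forces in N, time in s.
With the tool pointing down it reaches from about 0.275 to 0.85 m from the base axis. Payload 5.2 kg.
Tool frame: the origin (TCP) lies at the centre of the arm's flange, where the gripper is bolted on; the fingertips stand 173 mm ahead of it and the grasp point (between the pads) lies 155 mm ahead of it; y points along the fingers, z is the direction in which the jaws open and shut, and the axes are right-handed (so a half turn about y gives the same grasp; the last joint's range is limited). The gripper opens to 85 mm and grips with 20 to 120 N. Pads are 22 mm wide; open, the fingers measure 114 mm over their backs; the gripper's body (76 mm by 85 mm) begins 54 mm behind the grasp point. The pads swing forward as they close: fully open they stand 13 mm farther back than shut.
Start: joints at [58.453, 14.817, 87.949, -0, 77.235, -11.62], TCP at [0.187, 0.517, 0.405] pointing down, gripper open.
Joint ranges: [-179.93, 179.93], [-52.35, 119.4], [10.71, 147.94], [-69.91, 249.91], [12.55, 155.21], [-178.61, 178.61]. Speed limits (degrees/s): [147.25, 147.25, 180, 180, 180, 180].

### API

Orientations are given as a 3x3 rotation matrix whose columns are the frame's x, y, z axes.
In Python, from bench import ctrl gives the robot as it stands. The module is installed in compiled form; this text tells all that it offers. Calls block until the motion is done:
- ctrl.reach(position, orientation): joint-space move of the TCP to a pose.
- ctrl.move_linear(position, rot=None, feed=0.15, force_limit=None): straight line of the TCP; rot=None keeps the orientation; feed is the mean speed in m/s. With force_limit (N) it stops when the force on the tool has changed by that much, and returns True; else False.
- ctrl.move_joints(angles): joint-space move.
- ctrl.open() and ctrl.close(): open the fingers fully, or close them until they stop; the grip force is fixed at half the most.
- ctrl.sleep(seconds).
- ctrl.inverse_kinematics(position, orientation): joint angles nearest the present ones, or None.
- ctrl.observe(): the state.
- ctrl.get_image(name): name is "side" or "top" or "wrist"; returns the picture (420x560x3 uint8, red, green, blue); there is no depth.
- ctrl.camera_info(name): a dict with "fov_y" (degrees; the focal length in pixels is half the picture's height over the tangent of half this angle, whatever the lens; pixels are square), "cx", "cy" (the principal point, pixels), "extrinsics" (4x4, takes a point from camera to world coordinates); the wrist camera has in their place "mount" (4x4, takes a point from camera to tool coordinates, whose origin is the TCP and whose axes are the tool frame's). Camera axes: x right, y up, looking along -z (the intrinsics and any distortion apply to the point x, -y, -z); pixel columns grow to the right and rows downward; lengths in m; the calibration is good to about 2 mm. A picture is of the moment at which its call begins: read the wrist's pose just before it. camera_info takes no time and is no camera call.
A pose or a line that the arm cannot do raises ctrl.PlanningError and nothing moves.
- ctrl.sign_off(): hands the job in, once; it reports no verdict.
Trained networks look in the newest picture that a camera, given by its name, has taken for a name from the list of things; names that differ only in an ending like _2 or _b are one class to them, and where a whole thing is asked for, a point or a joint stands for the part that bears it (a point fixed in the world has none). Each returns a list of dicts, best first, with "p" (0 to 1); they miss things now and then, are a little off and sometimes report something else, mostly with a low value. They report only what shows in the picture. A call takes as long as a camera call.
- ctrl.spot_in(camera, label): "uv" ([column, row] in pixels, amid what is visible of it).
- ctrl.masks_of(camera, label): "pixels" (420x560 bool, what is visible of it) and "uv" ([column, row] in pixels, amid what is visible of it).
- ctrl.mark_of(camera, label): "uv" ([column, row] in pixels: a listed point, or the origin of a listed thing).
The state is a dict: "time_s": time; "joints": joint angles; "qd": joint speeds; "joint_torque": joint torques, N m; "ee_pos": TCP position; "orientation": TCP orientation; "force": force on the tool from outside, world axes, zero at the start; "moment": the same for the moment, N m; "opening": finger opening in m.
Only numpy, scipy, OpenCV 4.12 (cv2) and the standard library are available. Lean on these libraries where they do the work, as an engineer would, in place of code of your own. Each camera call takes 0.05 s, during which the arm holds its last target. There are 200 camera calls.

### The job

One of the four identical keys on the lamp-switch box has been left latched down. With the fingertips, tap all four keys lightly, one after another from left to right as the robot sees them, to feel which one it is, pushing none of them right down; then press the latched key firmly down and let go, so that it springs up and all four keys stand up. Do not force the keys, pick nothing up, and leave the stones, jar and mug where they are.

Things in the scene. Friction and masses are not known exactly. Their poses are not given: they have to be found in the camera images.
- key_box: Grey lamp-switch box with a black top plate, fixed to the bench: 104 mm (its x) by 222 mm (its y), 45 mm high. Origin: centre of its underside, on the bench; x to its back, y to its left, z up. Four identical white keys stand along y on its top at x = -8 mm, y = +75, +25, -25, -75 mm (keys 1 to 4, left to right as the robot sees them). 39 mm behind each key is a dot: white, yellow, blue, green.
- key_1_top (a point): Centre of the top face of the white plastic cap of key 1, the first (leftmost) one, before the white dot; 32 mm (x) by 27 mm (y), rounded edges. The top of a key that stands up is 59 mm above the bench, that of a latched key 2.5 mm lower.
- key_1 (a joint): Depth of key 1, m. 0 up, 0.0025 latched, 0.009 bottom stop. Spring: 0.5 N plus 0.9 N per mm of depth. A free key yields from 0.5 N and comes back when let go. The latched one yields only above about 2.7 N, returns to 0.0025 after a light tap, and is released for good when pushed to 0.007 or deeper (7 N; 8.6 N at the stop): let go, it springs up to 0.
- key_2_top (a point): Centre of the top face of the white plastic cap of key 2, the second one, before the yellow dot; 32 mm (x) by 27 mm (y), rounded edges. The top of a key that stands up is 59 mm above the bench, that of a latched key 2.5 mm lower.
- key_2 (a joint): Depth of key 2, m. 0 up, 0.0025 latched, 0.009 bottom stop. Spring: 0.5 N plus 0.9 N per mm of depth. A free key yields from 0.5 N and comes back when let go. The latched one yields only above about 2.7 N, returns to 0.0025 after a light tap, and is released for good when pushed to 0.007 or deeper (7 N; 8.6 N at the stop): let go, it springs up to 0.
- key_3_top (a point): Centre of the top face of the white plastic cap of key 3, the third one, before the blue dot; 32 mm (x) by 27 mm (y), rounded edges. The top of a key that stands up is 59 mm above the bench, that of a latched key 2.5 mm lower.
- key_3 (a joint): Depth of key 3, m. 0 up, 0.0025 latched, 0.009 bottom stop. Spring: 0.5 N plus 0.9 N per mm of depth. A free key yields from 0.5 N and comes back when let go. The latched one yields only above about 2.7 N, returns to 0.0025 after a light tap, and is released for good when pushed to 0.007 or deeper (7 N; 8.6 N at the stop): let go, it springs up to 0.
- key_4_top (a point): Centre of the top face of the white plastic cap of key 4, the fourth (rightmost) one, before the green dot; 32 mm (x) by 27 mm (y), rounded edges. The top of a key that stands up is 59 mm above the bench, that of a latched key 2.5 mm lower.
- key_4 (a joint): Depth of key 4, m. 0 up, 0.0025 latched, 0.009 bottom stop. Spring: 0.5 N plus 0.9 N per mm of depth. A free key yields from 0.5 N and comes back when let go. The latched one yields only above about 2.7 N, returns to 0.0025 after a light tap, and is released for good when pushed to 0.007 or deeper (7 N; 8.6 N at the stop): let go, it springs up to 0.
- opal: Small loose opal stone with a blue face, 38 x 49 x 26 mm, on the bench beside the left end of the box; origin under its centre. A bystander.
- stone: Small loose pinkish stone, 38 x 41 x 21 mm, on the bench beside the right end of the box; origin under its centre. A bystander.
- jar: Loose round gem jar with a white lid, 50 mm across, 24 mm high, on the bench behind the box; origin under its centre. A bystander.
- mug: Spotted mug, 92 x 124 x 93 mm, on the bench to the right; origin under its centre. A bystander.

How it is judged (in metres and radians):
On the way, in this order (a step that is already met when the one before it is completed fails the run):
1. a finger taps key 1, from the left (contact force between the fingers and key_1 above 0.3 N), for 0.02 s.
2. a finger taps key 2, from the left (contact force between the fingers and key_2 above 0.3 N), for 0.02 s.
3. a finger taps key 3, from the left (contact force between the fingers and key_3 above 0.3 N), for 0.02 s.
4. a finger taps key 4, from the left (contact force between the fingers and key_4 above 0.3 N), for 0.02 s.
5. the latched key has been released by a full press: all four keys stand up (value of joint each of key_1, key_2, key_3, key_4 below 0.0012 m), for 0.2 s.
At the end, for the whole second after the job is handed in: All four keys stand up (each less than 1.2 mm down), and the opal, stone, jar and mug are within 15 mm of where they stood (all of step 5 and distance of each of opal, stone, jar, mug from where it was at the start of the episode below 0.015 m); the robot touches nothing.
It fails at once if a free key is pushed right down (more than 7 mm) while another key is still latched ((value of joint key_1 above 0.007 m and value of joint any of key_2, key_3, key_4 above 0.0018 m) or (value of joint key_2 above 0.007 m and value of joint any of key_1, key_3, key_4 above 0.0018 m) or (value of joint key_3 above 0.007 m and value of joint any of key_1, key_2, key_4 above 0.0018 m) or (value of joint key_4 above 0.007 m and value of joint any of key_1, key_2, key_3 above 0.0018 m)).
It fails at once if a key is pushed with more than 40 N (contact force between the fingers and key_1 above 40 N or contact force between the fingers and key_2 above 40 N or contact force between the fingers and key_3 above 40 N or contact force between the fingers and key_4 above 40 N).
It fails at once if a stone, the jar or the mug is moved or lifted by more than 15 mm (distance of any of opal, stone, jar, mug from where it was at the start of the episode above 0.015 m).
It also fails if it takes over 48 s, if anything falls off the work surface, if the arm or the gripper's body presses on something with over 40 N, if the wrist force passes 120 N, or if a joint passes its speed limit or range.

## Working session

There is one attempt and no reset: what is moved stays moved. The work goes in short steps, each a Python script; the robot and the scene stay as the last script left them, time stands still between calls to the robot, and variables do not carry over. Pictures are saved under pics/ and viewed, about 8 in all and at most 12, crops included, and the job is handed in when it is done.

```bash
mkdir -p pics
python3 - <<'E'
from bench import ctrl
import cv2,numpy as np
np.set_printoptions(precision=4,suppress=True)
ims=[]
for n in("top","side"):
    im=ctrl.get_image(n); cv2.imwrite(f"pics/{n}.png",im[:,:,::-1])
    i=ctrl.camera_info(n); print(n,i)
    for l in("key_box","key_1_top"):
        print(l,[(np.round(d["uv"],1).tolist(),round(d["p"],2)) for d in ctrl.mark_of(n,l)])
print(ctrl.observe()); print(ctrl.camera_info("wrist"))
E
```

```text
top {'fov_y': 51.71943291268253, 'cx': 278.10273146447975, 'cy': 213.0432642724178, 'extrinsics': array([[-0.0063,  0.9959, -0.0902,  0.5049],
       [-1.    , -0.0066, -0.0024, -0.1033],
       [-0.003 ,  0.0902,  0.9959,  1.003 ],
       [ 0.    ,  0.    ,  0.    ,  1.    ]])}
key_box [([225.0, 243.8], 0.74)]
key_1_top [([189.7, 252.6], 0.75)]
side {'fov_y': 54.56043503070144, 'cx': 279.46384378034566, 'cy': 209.60603615973685, 'extrinsics': array([[-0.9831,  0.1097, -0.1468,  0.4321],
       [-0.1829, -0.6384,  0.7476,  0.6812],
       [-0.0117,  0.7618,  0.6477,  0.7301],
       [ 0.    ,  0.    ,  0.    ,  1.    ]])}
key_box [([295.4, 263.3], 0.61)]
key_1_top [([298.4, 270.2], 0.64)]
{'time_s': 0.3, 'joints': array([ 58.4544,  14.8332,  87.9693,   0.0001,  77.236 , -11.6193]), 'qd': array([ 0.1223, -0.1684, -0.0808,  0.056 ,  0.0051, -0.0668]), 'joint_torque': array([ -0.0004, -44.5497, -29.039 ,  -0.0003,   0.007 ,   0.    ]), 'ee_pos': array([0.1874, 0.517 , 0.4044]), 'orientation': array([[ 0.9401, -0.0004,  0.3408],
       [-0.3408, -0.0006,  0.9401],
       [-0.0001, -1.    , -0.0007]]), 'force': array([ 0.5816,  0.2218, -0.2256]), 'moment': array([-0.0657, -0.0033, -0.0164]), 'opening': 0.08550842328438657}
{'fov_y': 70.82694993315198, 'cx': 278.3716457012976, 'cy': 200.08194005398948, 'mount': array([[ 0.0002, -0.9443, -0.329 , -0.0849],
       [-0.0008,  0.329 , -0.9443,  0.0308],
       [ 1.    ,  0.0005, -0.0007, -0.0001],
       [ 0.    ,  0.    ,  0.    ,  1.    ]])}
```

View pics/top.png

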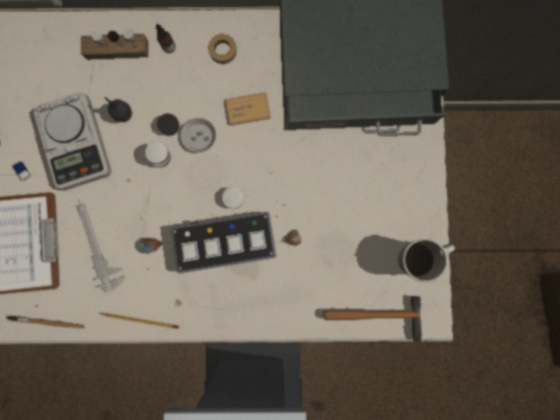

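View pics/side.png

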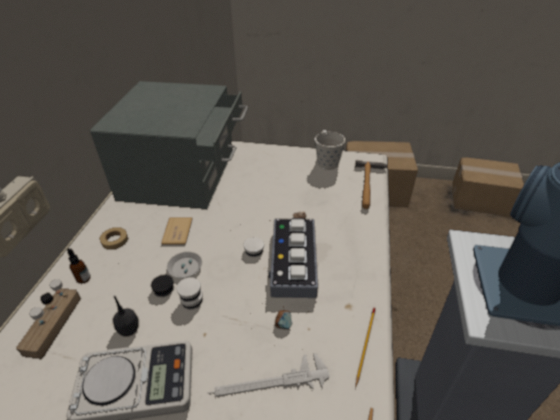

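The top picture shows the box slightly turned, with keys near (190,252), (212,247), (235,244) and (257,240). The jar is behind it at (232,198), a stone is at each end (150,243) and (293,238), and the mug is at (420,260). The side view agrees. I'll localise the box, then take a wrist look from above.

```bash
cat > h.py <<'E'
from bench import ctrl
import cv2,numpy as np
np.set_printoptions(precision=4,suppress=True)
def topx(cam,uv,z,T=None):
    i=ctrl.camera_info(cam); f=210/np.tan(np.radians(i["fov_y"]/2))
    E=i["extrinsics"] if T is None else T@i["mount"]
    d=E[:3,:3]@np.array([(uv[0]-i["cx"])/f,-(uv[1]-i["cy"])/f,-1]); o=E[:3,3]
    return o+d*(z-o[2])/d[2]
def pose():
    s=ctrl.observe(); T=np.eye(4); T[:3,:3]=s["orientation"]; T[:3,3]=s["ee_pos"]; return T
def R(a):  # tool down, jaw axis (z) along box x at yaw a
    z=np.array([np.cos(a),np.sin(a),0]); y=np.array([0,0,-1.]); return np.c_[np.cross(y,z),y,z]
LOC={"key":[(-.008,y) for y in(.075,.025,-.025,-.075)],"dot":[(.031,y) for y in(.075,.025,-.025,-.075)]}
def fit(P,Q): # box->world 2d rigid
    P=np.array(P);Q=np.array(Q); p=P-P.mean(0); q=Q-Q.mean(0)
    a=np.arctan2((p[:,0]*q[:,1]-p[:,1]*q[:,0]).sum(),(p*q).sum()); c,s=np.cos(a),np.sin(a)
    M=np.array([[c,-s],[s,c]]); t=Q.mean(0)-M@P.mean(0); return a,t,Q-(P@M.T+t)
E
python3 - <<'E'
from h import *
Q=[topx("top",u,.059)[:2] for u in[(190,252),(212,247),(235,244),(257,240)]]+[topx("top",u,.045)[:2] for u in[(187,234),(209,230),(232,227),(254,223)]]
a,t,r=fit(LOC["key"]+LOC["dot"],Q); print(np.degrees(a),t); print(r)
print(topx("side",(298,271),.059),Q[0])
for aa in(a,a+np.pi):
    print(ctrl.inverse_kinematics([t[0],t[1],.40],R(aa)))
print(R(a))
E
```

```text
9.527214493902724 [0.5277 0.0205]
[[-0.0006 -0.0023]
 [ 0.0016 -0.0007]
 [-0.0005 -0.0014]
 [-0.0004  0.0001]
 [ 0.0007  0.0012]
 [ 0.0009  0.0019]
 [-0.001   0.0003]
 [-0.0008  0.0009]]
[0.5073 0.101  0.059 ] [0.5068 0.0908]
[ -9.8911  12.7452  91.3535  -0.      75.9013 -19.4183]
[ -9.8911  12.7452  91.3535  -0.      75.9013 160.5817]
[[ 0.1655  0.      0.9862]
 [-0.9862  0.      0.1655]
 [ 0.     -1.      0.    ]]
```

Run:
```python
from h import *
ctrl.reach([.5277,.0205,.36],R(np.radians(9.5))); ctrl.close(); ctrl.sleep(.2)
T=pose(); im=ctrl.get_image("wrist"); cv2.imwrite("pics/w1.png",im[:,:,::-1]); np.save("T1.npy",T)
for d in ctrl.mark_of("wrist","key_1_top"): print(np.round(d["uv"],1),round(d["p"],2),topx("wrist",d["uv"],.059,T))
g=cv2.cvtColor(im,cv2.COLOR_RGB2GRAY)
n,l,st,c=cv2.connectedComponentsWithStats((g>150).astype(np.uint8))
for i in range(1,n):
    if 30<st[i,4]<6000: print("blob",st[i],c[i])
s=ctrl.observe(); print(s["time_s"],s["ee_pos"],s["force"],s["opening"])
```

```text
[274.6 110.2] 0.81 [0.5123 0.0932 0.059 ]
[301.1   2.8] 0.32 [0.5199 0.1764 0.059 ]
blob [ 251   87   43   40 1416] [271.4343 109.0855]
blob [309 102  12  12 111] [314.6937 107.6396]
blob [ 252  144   40   35 1080] [270.7259 164.3241]
blob [308 157  10  10  80] [312.2125 161.5375]
blob [253 194  38  32 855] [270.4304 213.3088]
blob [254 239  12  18 129] [258.3566 249.0078]
blob [272 327  14  35 354] [278.4096 345.404 ]
blob [179 339  19  16  76] [188.1184 346.0132]
blob [360 339  19  16  75] [368.9333 346.08  ]
3.525 [0.5277 0.0205 0.36  ] [ 0.1139 -0.1254  0.1368] -6.947142091286471e-06
```

View pics/w1.png

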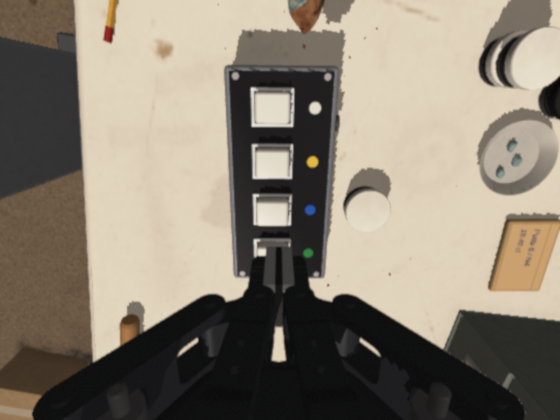

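The wrist view shows keys 1–3 centred near (272,107), (272,161) and (271,210). Key 4 is partly behind the fingers. The dots are at (315,108), (312,162), (310,210) and (308,253). I'll fit the box pose to these, then tap.

Run:
```python
from h import *
T=np.load("T1.npy")
Q=[topx("wrist",u,.059,T)[:2] for u in[(272.5,106.5),(271.5,160.5),(271,209.5)]]+[topx("wrist",u,.045,T)[:2] for u in[(314.7,107.6),(312.2,161.5),(310,210),(308,253)]]
a,t,r=fit(LOC["key"][:3]+LOC["dot"],Q); print(np.degrees(a),t); print(r)
c,s=np.cos(a),np.sin(a); K=np.array(LOC["key"])@np.array([[c,s],[-s,c]])+t; print(K)
np.savez("box.npz",a=a,K=K)
# approach and tap key 1 with force log
ctrl.reach([*K[0],.173+.075],R(a))
def F(): 
    v=[]
    for _ in range(4): v.append(ctrl.observe()["force"][2]); ctrl.sleep(.01)
    return np.mean(v)
ctrl.move_linear([*K[0],.173+.064],feed=.05); ctrl.sleep(.1)
f0=F(); t0=ctrl.observe()["time_s"]
for z in np.arange(.0615,.0545,-.0005):
    hit=ctrl.move_linear([*K[0],.173+z],feed=.02,force_limit=6); f=F()-f0
    o=ctrl.observe(); print(f"{z:.4f} {o['ee_pos'][2]-.173:.4f} {f:.2f} {o['time_s']-t0:.2f}",hit)
    if f>2.0 or hit: break
ctrl.move_linear([*K[0],.173+.075],feed=.08); print(ctrl.observe()["time_s"])
```

```text
8.245908640434283 [0.5289 0.0232]
[[-0.0002 -0.0004]
 [-0.0008  0.0019]
 [-0.0008  0.0034]
 [-0.0006 -0.0009]
 [ 0.0001 -0.001 ]
 [ 0.0009 -0.0015]
 [ 0.0015 -0.0015]]
[[ 0.5103  0.0963]
 [ 0.5174  0.0468]
 [ 0.5246 -0.0026]
 [ 0.5318 -0.0521]]
0.0615 0.0614 0.05 0.31 False
0.0610 0.0610 -0.03 0.59 False
0.0605 0.0605 0.06 0.88 False
0.0600 0.0600 -0.06 1.16 False
0.0595 0.0595 -0.27 1.44 False
0.0590 0.0590 -0.60 1.72 False
0.0585 0.0585 0.11 2.01 False
0.0580 0.0580 0.08 2.29 False
0.0575 0.0575 0.01 2.58 False
0.0570 0.0570 0.13 2.86 False
0.0565 0.0567 3.18 3.14 False
8.1583
```

Key 1 gave no force down to 57 mm, then 3.2 N within 0.3 mm. That looks like a latched key, and I'll compare it with the others.

```bash
cat >> h.py <<'E'
def F(): 
    v=[]
    for _ in range(4): v.append(ctrl.observe()["force"][2]); ctrl.sleep(.01)
    return np.mean(v)
E
python3 - <<'E'
from h import *
b=np.load("box.npz"); K=b["K"]; Rk=R(float(b["a"]))
for k in(1,2,3):
    ctrl.move_linear([*K[k],.173+.075],rot=Rk,feed=.12)
    ctrl.move_linear([*K[k],.173+.0605],feed=.05); ctrl.sleep(.1); f0=F(); L=[]
    for z in np.arange(.060,.0550,-.0005):
        hit=ctrl.move_linear([*K[k],.173+z],feed=.02,force_limit=6); f=F()-f0
        L.append((round(z*1e3,1),round((ctrl.observe()['ee_pos'][2]-.173)*1e3,2),round(f,2)))
        if f>2.4 or hit: break
    ctrl.move_linear([*K[k],.173+.075],feed=.08); print(k+1,L,ctrl.observe()["time_s"])
E
```

```text
2 [(np.float64(60.0), np.float64(60.12), np.float64(0.02)), (np.float64(59.5), np.float64(59.51), np.float64(-0.43)), (np.float64(59.0), np.float64(59.02), np.float64(0.53)), (np.float64(58.5), np.float64(58.56), np.float64(1.08)), (np.float64(58.0), np.float64(58.05), np.float64(1.71)), (np.float64(57.5), np.float64(57.56), np.float64(1.8)), (np.float64(57.0), np.float64(57.04), np.float64(2.13)), (np.float64(56.5), np.float64(56.52), np.float64(2.75))] 11.95
3 [(np.float64(60.0), np.float64(60.11), np.float64(0.19)), (np.float64(59.5), np.float64(59.49), np.float64(0.22)), (np.float64(59.0), np.float64(59.02), np.float64(0.75)), (np.float64(58.5), np.float64(58.53), np.float64(1.2)), (np.float64(58.0), np.float64(58.03), np.float64(1.62)), (np.float64(57.5), np.float64(57.56), np.float64(2.45))] 15.1583
4 [(np.float64(60.0), np.float64(60.11), np.float64(-0.08)), (np.float64(59.5), np.float64(59.48), np.float64(0.14)), (np.float64(59.0), np.float64(59.01), np.float64(0.86)), (np.float64(58.5), np.float64(58.53), np.float64(1.58)), (np.float64(58.0), np.float64(58.04), np.float64(1.26)), (np.float64(57.5), np.float64(57.55), np.float64(1.61)), (np.float64(57.0), np.float64(57.03), np.float64(2.71))] 18.6583
```

Keys 2–4 yield softly from 59 mm, at about 0.9 N/mm. Key 1 stays rigid at 56.7 mm, so key 1 is the latched one. I'll press it about 8.3 mm down, then touch it again lightly to confirm it came up.

Run:
```python
from h import *
b=np.load("box.npz"); K=b["K"]; Rk=R(float(b["a"])); k=K[0]
ctrl.move_linear([*k,.173+.075],rot=Rk,feed=.15)
ctrl.move_linear([*k,.173+.0605],feed=.05); ctrl.sleep(.1); f0=F()
print(ctrl.move_linear([*k,.173+.0507],feed=.02,force_limit=18)); ctrl.sleep(.2)
print("press",F()-f0,ctrl.observe()["ee_pos"]-[0,0,.173])
ctrl.move_linear([*k,.173+.0605],feed=.04); ctrl.sleep(.3); f0=F()
for z in(.0595,.0585,.0575): ctrl.move_linear([*k,.173+z],feed=.02,force_limit=6); print(z,F()-f0)
ctrl.move_linear([*k,.173+.075],feed=.06)
ctrl.move_linear([.5289,.0232,.40],rot=Rk,feed=.2); ctrl.sleep(.3)
im=ctrl.get_image("wrist"); cv2.imwrite("pics/w2.png",im[:,:,::-1])
im=ctrl.get_image("side"); cv2.imwrite("pics/s2.png",cv2.resize(im[180:340,200:360],(640,640))[:,:,::-1])
print(ctrl.observe()["time_s"],ctrl.observe()["force"])
```

```text
False
press 7.677080975699049 [0.5105 0.0964 0.0514]
0.0595 1.057395549408536
0.0585 1.44074696749364
0.0575 2.3729307644732596
24.675 [0.3143 0.5342 0.5948]
```

View pics/w2.png

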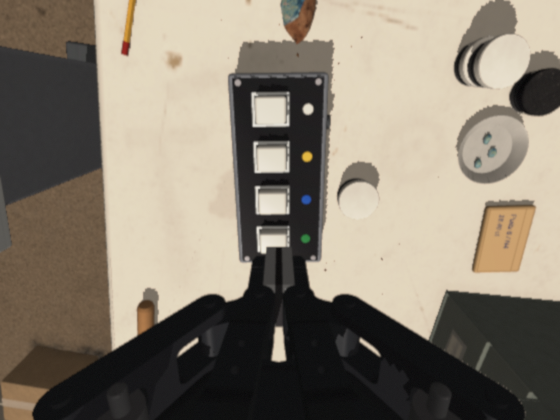

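The wrist view shows all four keys alike in the column at x≈270, and the opal and jar undisturbed. The re-touch of key 1 felt contact from about 59 mm with the soft slope of a free key.

```bash
python3 -c "
from bench import ctrl
ctrl.sign_off()"
```

```text
the job is handed in; nothing more can be done
```

The latched key was key 1, the leftmost one with the white dot. I released it with one firm press and handed the job in at about 25 s of the 48 s allowed.

- **Taps:** I tapped keys 1 to 4 from left to right with closed fingers. Keys 2 to 4 yielded softly from about 59 mm. Key 1 gave nothing until 57 mm, then held rigid with 3.2 N.
- **Press:** I pushed key 1 down with 7.7 N, to a fingertip height of 51.4 mm, which is about 7.6 mm of depth. It stopped 0.7 mm short of the 50.7 mm I commanded, but was still past the 7 mm release point.
- **Checks:** A light re-touch of key 1 gave 1.1 N at 59.5 mm and 2.4 N at 57.5 mm, which matches a free, raised key. The last wrist picture showed four keys alike and the opal and jar undisturbed. The stone and mug were not in that view, and I never moved near them.
- **Disagreements:** My box fit left up to 3.4 mm of residual, and my first side-view estimate of key 1 was 10 mm off the top-view one. Both were small enough for the taps to land on the caps. The force readings carried about 0.5 N of noise.

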